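# Clear the tipped bottle from the sample carousel

### The arm

A 6-joint arm with a two-finger parallel gripper is mounted at the origin on the work surface. World frame = base frame: x ahead of the robot, y to its left, z up, the work surface at z = 0. Lengths are in mm, angles in degrees, forces in N, time in s.
With the tool pointing down it reaches from about 300 to 850 mm from the base axis. Payload 4.2 kg.
Tool frame: the origin (TCP) lies on the mounting face of the last link; the fingertips stand 191 mm ahead of it and the grasp point (between the pads) lies 172 mm ahead of it; z points along the fingers, y is the direction in which the jaws open and shut (so a half turn about z gives the same grasp; the last joint's range is limited). The gripper opens to 91 mm and grips with 3 to 60 N. Pads are 32 mm wide; open, the fingers measure 118 mm over their backs; the gripper's body (76 mm by 178 mm) begins 60 mm behind the grasp point.
Start: joints at [63.541, 18.312, 89.639, -0, 72.044, -1.146], TCP at [245.848, 519.79, 404.776] pointing down, gripper open.
Joint ranges: [-177.97, 177.97], [-48.28, 115.42], [12.27, 149.76], [-77.06, 257.06], [2.81, 150.46], [-146.56, 146.56]. Speed limits (degrees/s): [147.25, 147.25, 180, 180, 180, 180].

### API

Orientations are given as [roll, pitch, yaw] about the fixed x, y, z axes, in that order (R = Rz(yaw) Ry(pitch) Rx(roll)).
In Python, from workcell import env gives the robot as it stands.
- The arm moves only by the shell command python3 -m handwheel 'ROWS' [FORCE]. ROWS is JSON, a list of rows, each an object with "gripper": the opening in per cent of the stroke, from 0 (shut) to 100 (fully open); "travel": the shift along the tool's x, y, z in m, a list of three; "twist": the turn about the tool's z in rad. In form: [{"gripper": gripper, "travel": [x, y, z], "twist": twist}, ...]. A call has 1 to 5 rows; each row shifts and turns the commanded pose from where the row before left it, along the tool's axes as they then stand; what a row does not reach is not made up. A row lasts 1/12 s, in which the tool goes at most 41.7 mm and 7.16 degrees, less where a joint would pass 70% of its speed; a pose out of reach is approached as far as the arm can. A call with a gripper value outside its range is refused whole. The fingers move at their own pace and stop on an object; FORCE is the grip in N (left out, the last holds). Time passes only in rows, so rows that do not move let the fingers close. It gives the time, the measured TCP pose, the force and the opening at its end, in the units of the state.
- env.state(): the state, without advancing time (a new reading comes with each control period).
- env.grab_frame(name): name is "side" or "top" or "wrist"; returns a dict with "frame" (400x640x3 uint8, red, green, blue), "intrinsics" (3x3 intrinsics, pixels), "extrinsics" (4x4, takes a point from camera to world coordinates). Camera axes: x right, y down, z forward; pixel columns grow to the right and rows downward; lengths in mm; the calibration is good to about 2 mm. A picture is of the moment at which its call begins. There is no depth.
- env.job_done(): hands the job in, once; it reports no verdict.
Trained networks look in the newest picture that a camera, given by its name, has taken for a name from the list of things; names that differ only in an ending like _2 or _b are one class to them, and where a whole thing is asked for, a point or a joint stands for the part that bears it (a point fixed in the world has none). Each returns a list of dicts, best first, with "confidence" (0 to 1); they miss things now and then, are a little off and sometimes report something else, mostly with a low value. They report only what shows in the picture. A call takes as long as a camera call. They do not tell look-alikes from the thing itself.
- env.trace(camera, thing): "pixels" (400x640 bool, what is visible of it) and "uv" ([column, row] in pixels, amid what is visible of it).
- env.pinpoint(camera, thing): "uv" ([column, row] in pixels: a listed point, or the origin of a listed thing).
The state is a dict: "time_s": time; "qpos": joint angles; "qvel": joint speeds; "effort": joint torques, N m; "ee_pos": TCP position; "ee_rot": TCP orientation; "force": force on the tool from outside, world axes, zero at the start; "torque": the same for the moment, N m; "gripper_width": finger opening in mm.
Only numpy, scipy, OpenCV 4.12 (cv2) and the standard library are available. Lean on these libraries where they do the work, as an engineer would, in place of code of your own. Each camera call takes 0.05 s, during which the arm holds its last target. There are 200 camera calls.

### The job

One sample bottle has fallen over on the free-spinning carousel, back under the clear draught shield. Turn the carousel until the fallen bottle is out at the open front, lift it off and lay it on its side in the shallow steel tray, lowering it until it rests on the tray before letting go. Keep the other three bottles standing on their places, do not drop the fallen one on the way, leave the beaker where it is, and leave the carousel at rest.

Things in the scene. Friction and masses are not known exactly. Their poses are not given: they have to be found in the camera images.
- carousel: Fixed carousel housing: white base plate 350 x 350 mm, 30 mm thick; origin under its centre on the bench, its open front towards its own -x. A clear shield (roof from z = 180 to 186 mm, with side and back walls 6 mm thick whose outer faces are 175 mm from the centre) covers everything from 80 mm in front of the axis (x = -80 mm) to the back; only the part of the disc at x < -80 mm is open above.
- disc (a joint): How far the disc has turned since the start (rad, counter-clockwise from above, no stops) about the vertical axis through the housing's centre. The bearing is almost free: the disc turns at a light touch and coasts. It has no handle; a fingertip pressed lightly on its bare rim drags it round.
- disc_top (a point): Centre of the disc's upper face, 55 mm above the bench, turning with the disc; x is the radius on which the fallen bottle lies. Disc 320 mm across, plain grey plastic, 11 mm thick; a 28 mm wide, 18 mm high steel hub stands in the middle.
- fallen: Square white plastic sample bottle with a round blue cap, 40 x 40 x 74 mm body, 100 mm tall with its cap (32 mm wide), 140 g, lying on one side on the disc along a radius, cap outwards, its middle about 92 mm from the axis. Origin in the middle of the length of the face it lies on; x along its length towards the cap, z up.
- fallen_center (a point): Middle of the fallen bottle's length, on its long axis (20 mm above the disc).
- bottle_a: Square white plastic sample bottle with a round blue cap, 40 x 40 x 74 mm body, 100 mm tall with its cap (32 mm wide), 140 g, standing on the disc. Origin at the centre of its underside, z up.
- bottle_b: Square white plastic sample bottle with a round blue cap, 40 x 40 x 74 mm body, 100 mm tall with its cap (32 mm wide), 140 g, standing on the disc. Origin at the centre of its underside, z up.
- bottle_c: Square white plastic sample bottle with a round blue cap, 40 x 40 x 74 mm body, 100 mm tall with its cap (32 mm wide), 140 g, standing on the disc. Origin at the centre of its underside, z up.
- station_a (a point): Its place on the disc's upper face: centre of a marked circle 90 mm from the axis, at 90 degrees counter-clockwise from the disc's x axis, where bottle_a stands.
- station_b (a point): Its place on the disc's upper face: centre of a marked circle 90 mm from the axis, at 180 degrees counter-clockwise from the disc's x axis, where bottle_b stands.
- station_c (a point): Its place on the disc's upper face: centre of a marked circle 90 mm from the axis, at 270 degrees counter-clockwise from the disc's x axis, where bottle_c stands.
- tray: Fixed shallow open steel tray, 240 (x) x 180 (y) mm outside, 26 mm high, walls and floor 5 mm thick. Origin at the centre of its underside. It stands to the left or right of the carousel.
- beaker: Loose glass beaker 72 mm wide, 85 mm tall, standing on the stirrer (a white box 230 x 160 mm, 56 mm high, with a 290 mm tall electrode stand at its far end) on the other side of the carousel from the tray. Origin at its underside. Leave alone.
Not all that is in view belongs to the job. Leave any brown or green look-alike of the bottle_a alone. What is shaped like the bottle_b but orange is not meant.

How it is judged (in metres and radians):
On the way, in this order (a step that is already met when the one before it is completed fails the run):
1. the fallen bottle, still on the disc, has been brought out at the open front (its middle more than 65 mm in front of the axis) (x of fallen_center in the frame of carousel below -0.065 m and z of fallen_center in the frame of carousel below 0.085 m), for 0.1 s.
2. the fallen bottle is lifted clear of the disc by the fingers (height (world z) of fallen_center above 0.1 m and contact force between the fingers and fallen above 0.5 N), for 0.1 s.
3. still held, it is lowered into the tray until it touches it or is within about 10 mm of lying on its floor (contact force between the fingers and fallen above 0.3 N and horizontal distance between fallen_center and tray below 0.14 m and (z of fallen_center in the frame of tray below 0.036 m or (contact force between fallen and tray above 0.2 N and z of fallen_center in the frame of tray below 0.06 m))), for 0.04 s.
At the end, for the whole second after the job is handed in: The fallen bottle lies on its side at rest on the tray's floor (within 0.2 rad of level, its middle inside the tray and less than 35 mm above the tray's underside); the other three stand upright on the disc within 30 mm of their places; the disc turns slower than 0.1 rad/s (x of fallen_center in the frame of tray between -0.11 and 0.11 m and y of fallen_center in the frame of tray between -0.08 and 0.08 m and z of fallen_center in the frame of tray below 0.035 m and angle between fallen's own x axis and vertical between 1.37 and 1.77 rad and linear speed of fallen below 0.03 m/s and horizontal distance between bottle_a and station_a below 0.03 m and angle between each of bottle_a, bottle_b, bottle_c's own z axis and vertical below 0.1 rad and z of each of bottle_a, bottle_b, bottle_c in the frame of disc_top above -0.005 m and horizontal distance between bottle_b and station_b below 0.03 m and horizontal distance between bottle_c and station_c below 0.03 m and velocity of joint disc between -0.1 and 0.1 rad/s); the robot touches nothing.
It fails at once if one of the standing bottles is tipped by more than 0.35 rad (angle between any of bottle_a, bottle_b, bottle_c's own z axis and vertical above 0.35 rad).
It fails at once if the fallen bottle drops onto the bench or the carousel's base (its middle below 50 mm, away from the tray) (height (world z) of fallen_center below 0.05 m and horizontal distance between fallen_center and tray above 0.16 m).
It fails at once if the beaker is moved more than 30 mm (distance of beaker from where it was at the start of the episode above 0.03 m).
It also fails if it takes over 72 s, if anything falls off the work surface, if the arm or the gripper's body presses on something with over 40 N, if the wrist force passes 120 N, or if a joint passes its speed limit or range.

## Working session

There is one attempt and no reset: what is moved stays moved. The work goes in short steps, Python scripts to look and compute and a shell command to move; the robot and the scene stay as the last step left them, time stands still between calls to the robot, and variables do not carry over. Pictures are saved under pics/ and viewed, about 8 in all and at most 12, crops included, and the job is handed in when it is done.

```bash
ls; mkdir -p pics
cat > h.py <<'E'
from workcell import env
import numpy as np, cv2
def ray(f,uv):
    K=np.array(f["intrinsics"]);T=np.array(f["extrinsics"])
    d=T[:3,:3]@np.linalg.inv(K)@np.array([uv[0],uv[1],1.]);return T[:3,3],d
def at_z(f,uv,z):
    o,d=ray(f,uv);return o+d*(z-o[2])/d[2]
def proj(f,p):
    K=np.array(f["intrinsics"]);T=np.linalg.inv(np.array(f["extrinsics"]))
    q=K@(T[:3,:3]@np.array(p,float)+T[:3,3]);return q[:2]/q[2]
def save(f,n): cv2.imwrite("pics/"+n,cv2.cvtColor(f["frame"],cv2.COLOR_RGB2BGR))
E
python3 - <<'E'
from h import *
fs={c:env.grab_frame(c) for c in("top","side")}
hs={"carousel":0,"disc_top":55,"fallen":55,"fallen_center":75,"bottle_a":55,"station_a":55,"tray":0,"beaker":56}
for c,f in fs.items():
    save(f,c+"0.png"); print(c,np.round(np.array(f["extrinsics"])[:3,3]))
    for t,z in hs.items():
        for r in env.pinpoint(c,t)[:5]: print(c,t,round(r["confidence"],2),np.round(r["uv"]),np.round(at_z(f,r["uv"],z)))
print(env.state())
E
```

```text
pics
top [347. -21. 998.]
top carousel 0.65 [159. 216.] [512. 373.   0.]
top bottle_a 0.97 [247. 292.] [334. 135.  55.]
top bottle_a 0.91 [341. 292.] [337. -75.  55.]
top bottle_a 0.82 [267. 202.] [541. 101.  55.]
top bottle_a 0.62 [406. 272.] [ 384. -222.   55.]
top bottle_a 0.48 [322. 193.] [564. -28.  55.]
top station_a 0.69 [326. 194.] [561. -38.  55.]
top station_a 0.59 [271. 199.] [548.  91.  55.]
top tray 0.93 [157. 217.] [509. 376.   0.]
top beaker 0.78 [469. 198.] [ 559. -376.   56.]
side [ 570. -268.  928.]
side fallen 0.57 [327. 209.] [570. -23.  55.]
side bottle_a 0.95 [235. 302.] [ 398. -239.   55.]
side bottle_a 0.82 [233. 139.] [340. 124.  55.]
side bottle_a 0.75 [224. 229.] [353. -89.  55.]
side bottle_a 0.54 [320. 159.] [545.  93.  55.]
side bottle_a 0.52 [328. 208.] [572. -22.  55.]
side station_a 0.88 [322. 159.] [549.  94.  55.]
side station_a 0.83 [328. 214.] [574. -34.  55.]
side tray 0.95 [318.  62.] [515. 387.   0.]
side beaker 0.93 [306. 377.] [ 558. -369.   56.]
{'time_s': 0.9, 'qpos': array([ 6.35401762e+01,  1.83105717e+01,  8.96386076e+01,  6.71096848e-05,
        7.20432217e+01, -1.14733805e+00]), 'qvel': array([ 0.05197403,  0.04980298, -0.00332264,  0.02193934, -0.0764303 ,
        0.02594755]), 'effort': array([-1.78876239e-04, -4.12337887e+01, -2.32231057e+01,  7.26645906e-02,
        3.77415761e-02, -2.45356699e-05]), 'ee_pos': array([245.85494475, 519.78584565, 404.79191659]), 'ee_rot': array([1.79992401e+02, 8.83270809e-05, 1.54687494e+02]), 'force': array([-0.29359381, -0.05772845, -0.00976561]), 'torque': array([ 0.05690386, -0.04731885, -0.01359993]), 'gripper_width': 91.18901103578185}
```

View pics/top0.png

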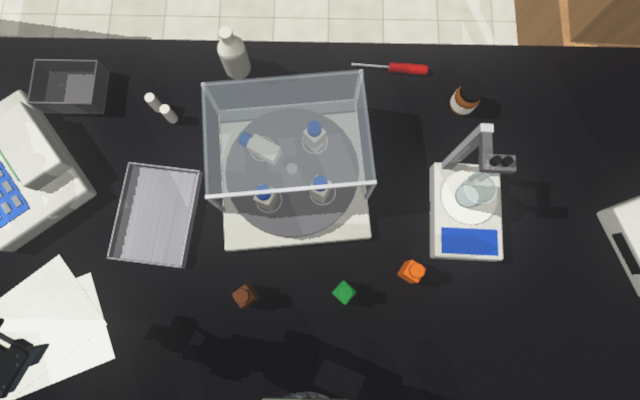

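View pics/side0.png

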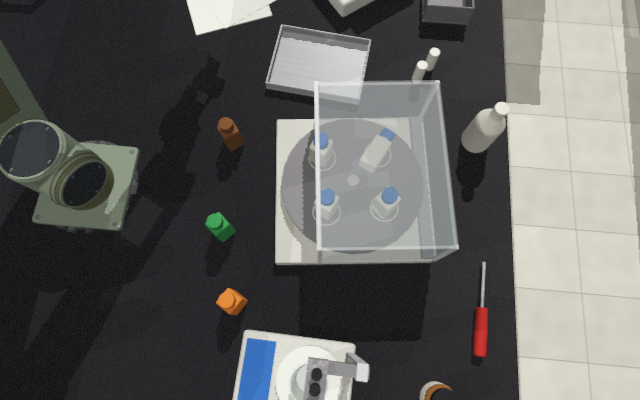

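The top view shows the tray at about (155,215), the disc hub at (291,168) and the fallen bottle at about (262,148), with its cap towards (245,139). The three upright bottles are at about (265,198), (321,190) and (314,135), and the beaker is at (470,195). The side view agrees: hub (352,180) and fallen bottle (376,150). Next I'll work out the exact geometry.

```bash
cat >> h.py <<'E'
def circ(f,c,r,z,n=120,a0=0,a1=2*np.pi):
    return np.array([proj(f,[c[0]+r*np.cos(a),c[1]+r*np.sin(a),z]) for a in np.linspace(a0,a1,n)])
def overlay(f,c,yaw,n,crop=None,s=3,disc=None):
    im=cv2.cvtColor(f["frame"],cv2.COLOR_RGB2BGR).copy(); im=cv2.resize(im,None,fx=s,fy=s)
    def pl(P,col): cv2.polylines(im,[np.int32(np.array(P)*s+s/2)],True,col,1)
    R=np.array([[np.cos(yaw),-np.sin(yaw)],[np.sin(yaw),np.cos(yaw)]])
    pl(circ(f,c,160,55),(0,0,255))
    pl([proj(f,[*(c+R@np.array(q)),30]) for q in((-175,-175),(-175,175),(175,175),(175,-175))],(0,255,0))
    pl([proj(f,[*(c+R@np.array(q)),186]) for q in((-80,-175),(-80,175),(175,175),(175,-175))],(255,255,0))
    if disc is not None:
        for k in range(4):
            a=disc+k*np.pi/2; p=c+90*np.array([np.cos(a),np.sin(a)]); pl(circ(f,p,20 if k else 8,55,30),(255,0,255))
    if crop: x0,y0,x1,y1=[v*s for v in crop]; im=im[y0:y1,x0:x1]
    cv2.imwrite("pics/"+n,im)
E
python3 - <<'E'
from h import *
f=env.grab_frame("top"); g=env.grab_frame("side")
def tri(a,b):
    A=[];B=[]
    for F,uv in((f,a),(g,b)):
        o,d=ray(F,uv);d/=np.linalg.norm(d);P=np.eye(3)-np.outer(d,d);A.append(P);B.append(P@o)
    return np.linalg.lstsq(np.vstack(A),np.hstack(B),rcond=None)[0]
print("hub",tri((291,167),(352.5,180)),at_z(f,(291,167),73),at_z(g,(352.5,180),73))
a,b=at_z(f,(225,250),30),at_z(f,(371,239),30); print("front corners",a,b,np.linalg.norm(a-b))
a2,b2=at_z(g,(276,120.5),30),at_z(g,(276.5,264),30); print(a2,b2,np.linalg.norm(a2-b2))
d=(a-b)[:2]; yaw=np.arctan2(-d[0],d[1]); print("yaw",np.degrees(yaw))
for F,c in((f,"top"),(g,"side")):
    for t in("fallen","tray","disc_top"):
        for r in env.trace(c,t)[:3]:
            ys,xs=np.nonzero(r["pixels"]); pts=np.c_[xs,ys].astype(np.float32)
            print(c,t,round(r["confidence"],2),np.round(r["uv"]),len(xs),cv2.minAreaRect(pts))
C=np.mean([at_z(f,(291,167),73),at_z(g,(352.5,180),73)],axis=0)[:2]
cap=at_z(f,(244.5,139),75);print("cap",cap,np.degrees(np.arctan2(*(cap[:2]-C)[::-1])),np.linalg.norm(cap[:2]-C))
overlay(f,C,yaw,"ov.png",crop=(180,60,400,260),s=3,disc=np.arctan2(*(cap[:2]-C)[::-1]))
E
```

```text
hub [621.88041435  44.89031252  68.51499263] [621.20839242  45.06681326  73.        ] [621.00542529  42.69975661  73.        ]
front corners [428.24332992 197.23050583  30.        ] [ 460.21991461 -146.60921099   30.        ] 345.323403250166
[429.23976398 193.82397253  30.        ] [ 471.41706278 -150.38679938   30.        ] 346.78520735196753
yaw 5.313140554008056
top tray 0.8 [157. 217.] 7685 ((155.04905700683594, 214.07168579101562), (78.99835205078125, 103.6930160522461), 10.619654655456543)
top disc_top 0.84 [294. 213.] 3678 ((295.0675964355469, 213.56503295898438), (45.34619903564453, 123.63888549804688), 85.53284454345703)
side fallen 0.35 [303. 185.] 2536 ((297.68572998046875, 185.28627014160156), (110.01799011230469, 33.433311462402344), 88.85424041748047)
side tray 0.92 [311.  58.] 5262 ((316.8513488769531, 63.39189147949219), (96.50220489501953, 66.25279235839844), 9.462322235107422)
side disc_top 0.91 [303. 185.] 2672 ((298.05474853515625, 185.79302978515625), (113.05670166015625, 34.11109161376953), 88.87670135498047)
cap [687.66984278 157.3237239   75.        ] 59.59706041954358 131.52702142682844
```

View pics/ov.png

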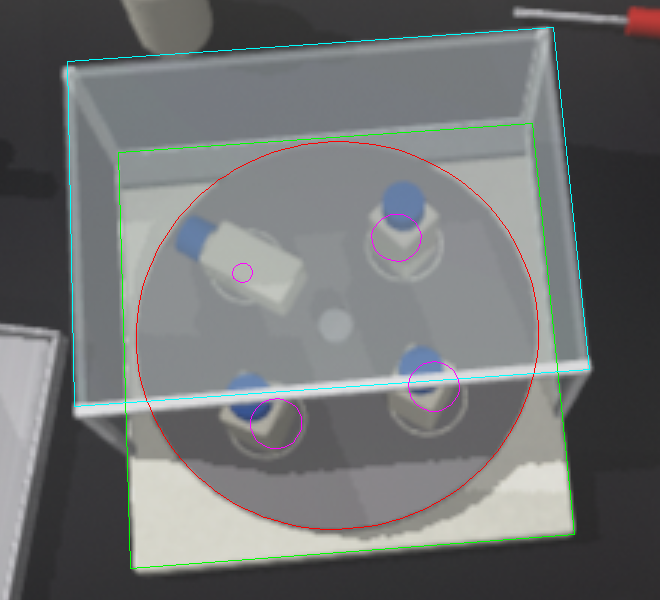

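The overlay fits with the centre at about (621,43) and a housing yaw of about 5.5°. The disc needs turning about 130° CCW. I'll refine the disc angle from the ring centres and bring the closed fingers to the front rim.

```bash
python3 - <<'E'
from h import *
f=env.grab_frame("top")
C=np.array([621,43])
for k,uv in enumerate([(252,416),(428,398),(404,243)]):
    p=at_z(f,(180+uv[0]/3,60+uv[1]/3),55)[:2]-C; print(np.linalg.norm(p),np.degrees(np.arctan2(p[1],p[0]))%360-90*(k+1))
g=env.grab_frame("side")
for F,c in((f,"top"),(g,"side")):
    r=env.trace(c,"tray")[0];q=cv2.boxPoints(cv2.minAreaRect(np.argwhere(r["pixels"])[:,::-1].astype(np.float32)))
    P=np.array([at_z(F,u,26)[:2] for u in q]);print(c,np.round(P),P.mean(0))
E
H="python3 -m handwheel"
$H '[{"gripper":0,"travel":[-0.026,-0.0207,0.004],"twist":0},{"gripper":0,"travel":[-0.026,-0.0207,0.004],"twist":0},{"gripper":0,"travel":[-0.026,-0.0207,0.004],"twist":0},{"gripper":0,"travel":[-0.026,-0.0207,0.004],"twist":0},{"gripper":0,"travel":[-0.026,-0.0207,0.004],"twist":0}]' 20
$H '[{"gripper":0,"travel":[-0.026,-0.0207,0.004],"twist":0},{"gripper":0,"travel":[-0.026,-0.0207,0.004],"twist":0},{"gripper":0,"travel":[-0.026,-0.0207,0.004],"twist":0},{"gripper":0,"travel":[-0.026,-0.0207,0.004],"twist":0},{"gripper":0,"travel":[-0.026,-0.0207,0.004],"twist":0}]'
$H '[{"gripper":0,"travel":[-0.026,-0.0207,0.004],"twist":0},{"gripper":0,"travel":[-0.026,-0.0207,0.004],"twist":0},{"gripper":0,"travel":[-0.026,-0.0207,0.004],"twist":0},{"gripper":0,"travel":[-0.026,-0.0207,0.004],"twist":0},{"gripper":0,"travel":[-0.026,-0.0207,0.004],"twist":0}]'
$H '[{"gripper":0,"travel":[0,0,0],"twist":-0.0833},{"gripper":0,"travel":[0,0,0],"twist":-0.0833},{"gripper":0,"travel":[0,0,0],"twist":-0.0833},{"gripper":0,"travel":[0,0,0],"twist":0}]'
```

```text
97.37464668855186 48.53468677065953
92.24103193629813 52.58324837965412
88.79363651169461 54.18782035779003
top [[404. 475.]
 [653. 459.]
 [620. 265.]
 [375. 290.]] [512.97166018 371.97836354]
side [[388. 282.]
 [393. 482.]
 [645. 454.]
 [628. 258.]] [513.35021339 368.95395977]
time_s: 1.92
ee_pos: [319.4, 369.3, 384.7]
ee_rot: [180.0, 0.0, 154.7]
force: [0.7, 0.7, -0.3]
gripper_width: 60.3
time_s: 2.33
ee_pos: [392.8, 220.0, 364.8]
ee_rot: [180.0, 0.0, 154.7]
force: [0.3, -0.4, 0.2]
gripper_width: 27.7
time_s: 2.75
ee_pos: [466.1, 70.7, 344.8]
ee_rot: [180.0, 0.0, 154.7]
force: [1.2, 1.1, 0.4]
gripper_width: 0.4
time_s: 3.08
ee_pos: [465.8, 72.0, 344.8]
ee_rot: [180.0, 0.0, 169.0]
force: [-0.2, -0.5, -0.2]
gripper_width: 0.4
```

```bash
H="python3 -m handwheel"
$H '[{"gripper":0,"travel":[0.001,0,0.022],"twist":0},{"gripper":0,"travel":[0.001,0,0.022],"twist":0},{"gripper":0,"travel":[0,0,0.022],"twist":0},{"gripper":0,"travel":[0,0,0.022],"twist":0},{"gripper":0,"travel":[0,0,0.005],"twist":0}]'
$H '[{"gripper":0,"travel":[0,0,0.002],"twist":0},{"gripper":0,"travel":[0,0,0],"twist":0}]'
$H '[{"gripper":0,"travel":[0,0,0.002],"twist":0},{"gripper":0,"travel":[0,0,0],"twist":0}]'
```

```text
time_s: 3.5
ee_pos: [462.5, 72.8, 249.1]
ee_rot: [-179.9, -0.3, 168.9]
force: [-2.0, -0.1, 0.8]
gripper_width: 0.4
time_s: 3.67
ee_pos: [464.0, 72.9, 250.1]
ee_rot: [180.0, 0.0, 169.0]
force: [-1.4, 0.0, -0.8]
gripper_width: 0.2
time_s: 3.83
ee_pos: [464.1, 72.8, 248.7]
ee_rot: [180.0, 0.1, 169.0]
force: [0.8, -0.6, -0.4]
gripper_width: 0.6
```

```bash
H="python3 -m handwheel"
for i in 1; do $H '[{"gripper":0,"travel":[0,0,0.001],"twist":0},{"gripper":0,"travel":[0,0,0],"twist":0}]'; done
$H '[{"gripper":0,"travel":[0,0,0.001],"twist":0},{"gripper":0,"travel":[0,0,0],"twist":0}]'
```

```text
time_s: 4.0
ee_pos: [463.8, 72.8, 247.3]
ee_rot: [180.0, 0.1, 169.0]
force: [-0.4, -0.1, 0.0]
gripper_width: 0.5
time_s: 4.17
ee_pos: [463.8, 72.8, 246.1]
ee_rot: [180.0, 0.1, 169.0]
force: [0.3, -0.4, 2.2]
gripper_width: 0.6
```

```bash
H="python3 -m handwheel"
$H '[{"gripper":0,"travel":[0,0,0.001],"twist":0},{"gripper":0,"travel":[0,0,0],"twist":0}]'
```

```text
time_s: 4.33
ee_pos: [463.8, 72.9, 246.0]
ee_rot: [180.0, 0.1, 169.0]
force: [-2.7, -0.5, 10.4]
gripper_width: 0.5
```

```bash
H="python3 -m handwheel"
$H '[{"gripper":0,"travel":[0,-0.003,-0.0003],"twist":-0.018},{"gripper":0,"travel":[-0.0002,-0.0055,0],"twist":-0.035},{"gripper":0,"travel":[-0.0003,-0.0082,0],"twist":-0.052},{"gripper":0,"travel":[-0.0004,-0.011,0],"twist":-0.07},{"gripper":0,"travel":[-0.0004,-0.011,0],"twist":-0.07}]'
$H '[{"gripper":0,"travel":[-0.0004,-0.011,0],"twist":-0.07},{"gripper":0,"travel":[-0.0004,-0.011,0],"twist":-0.07},{"gripper":0,"travel":[-0.0004,-0.011,0],"twist":-0.07},{"gripper":0,"travel":[-0.0003,-0.0082,0],"twist":-0.052},{"gripper":0,"travel":[-0.0002,-0.0055,0],"twist":-0.035}]'
$H '[{"gripper":0,"travel":[0,-0.003,0],"twist":-0.018},{"gripper":0,"travel":[0,0,0],"twist":0},{"gripper":0,"travel":[0,0,0],"twist":0}]'
cat > look.py <<'E'
from h import *
import sys
f=env.grab_frame("top"); C=np.array([618.5,43.5])
overlay(f,C,np.radians(5.5),sys.argv[1],crop=(180,60,400,260),s=3,disc=np.radians(float(sys.argv[2])))
for t in("bottle_a","station_a","fallen","fallen_center"):
    for r in env.pinpoint("top",t)[:4]:
        p=at_z(f,r["uv"],75 if "f" in t else 55)[:2]-C
        if np.linalg.norm(p)<160: print(t,round(r["confidence"],2),np.round(np.linalg.norm(p)),np.round(np.degrees(np.arctan2(p[1],p[0]))%360))
E
python3 look.py s1.png 87
```

```text
time_s: 4.75
ee_pos: [461.4, 33.9, 246.0]
ee_rot: [180.0, 0.1, -176.7]
force: [0.0, -0.4, 7.0]
gripper_width: 0.5
time_s: 5.17
ee_pos: [471.3, -12.2, 246.0]
ee_rot: [-179.9, 0.1, -159.8]
force: [-1.0, -0.4, 7.3]
gripper_width: 0.6
time_s: 5.42
ee_pos: [472.2, -14.5, 246.0]
ee_rot: [-180.0, 0.1, -158.9]
force: [-1.2, -0.4, 7.7]
gripper_width: 0.7
```

View pics/s1.png

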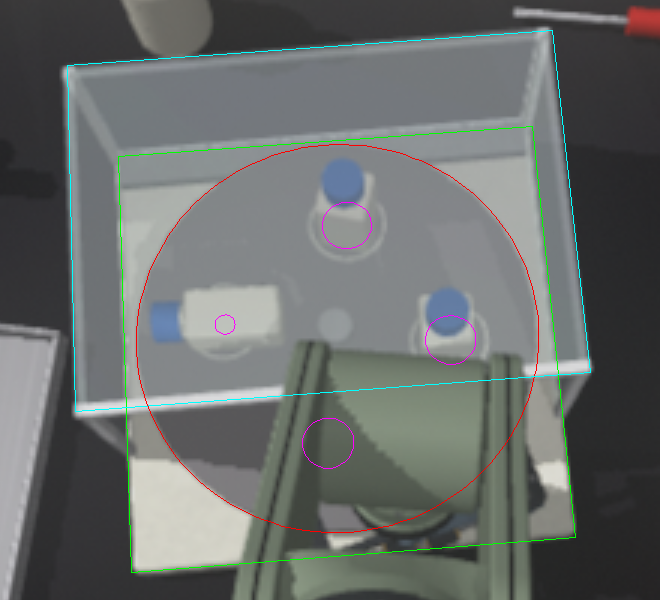

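The disc follows the finger: the fallen bottle is now at about 87° (crop px 225,320) and the others stand on their rings. I'll repeat the stroke.

```bash
H="python3 -m handwheel"
$H '[{"gripper":0,"travel":[0,0,-0.003],"twist":0},{"gripper":0,"travel":[0,0,-0.007],"twist":0},{"gripper":0,"travel":[-0.001,0.0174,0],"twist":0.112},{"gripper":0,"travel":[-0.001,0.0174,0],"twist":0.112},{"gripper":0,"travel":[-0.001,0.0174,0],"twist":0.112}]'
$H '[{"gripper":0,"travel":[-0.001,0.0174,0],"twist":0.112},{"gripper":0,"travel":[-0.001,0.0174,0],"twist":0.112},{"gripper":0,"travel":[0,0,0],"twist":0},{"gripper":0,"travel":[0,0,0.006],"twist":0}]'
$H '[{"gripper":0,"travel":[0,0,0.003],"twist":0},{"gripper":0,"travel":[0,0,0.001],"twist":0},{"gripper":0,"travel":[0,0,0],"twist":0}]'
```

```text
time_s: 6.08
ee_pos: [461.0, 37.2, 255.4]
ee_rot: [180.0, -0.0, -178.5]
force: [-0.1, 0.2, -1.1]
gripper_width: 0.2
time_s: 6.42
ee_pos: [464.8, 72.0, 249.9]
ee_rot: [180.0, 0.1, 169.2]
force: [0.7, 0.1, -0.3]
gripper_width: 0.5
time_s: 6.67
ee_pos: [464.1, 70.9, 246.0]
ee_rot: [180.0, -0.0, 169.0]
force: [-4.0, 0.6, 12.3]
gripper_width: 0.9
```

```bash
H="python3 -m handwheel"
$H '[{"gripper":0,"travel":[0,-0.003,-0.0004],"twist":-0.018},{"gripper":0,"travel":[-0.0002,-0.0055,0],"twist":-0.035},{"gripper":0,"travel":[-0.0003,-0.0082,0],"twist":-0.052},{"gripper":0,"travel":[-0.0004,-0.011,0],"twist":-0.07},{"gripper":0,"travel":[-0.0004,-0.011,0],"twist":-0.07}]'
$H '[{"gripper":0,"travel":[-0.0004,-0.011,0],"twist":-0.07},{"gripper":0,"travel":[-0.0004,-0.011,0],"twist":-0.07},{"gripper":0,"travel":[-0.0004,-0.011,0],"twist":-0.07},{"gripper":0,"travel":[-0.0003,-0.0082,0],"twist":-0.052},{"gripper":0,"travel":[-0.0002,-0.0055,0],"twist":-0.035}]'
$H '[{"gripper":0,"travel":[0,-0.003,0],"twist":-0.018},{"gripper":0,"travel":[0,0,0],"twist":0},{"gripper":0,"travel":[0,0,0],"twist":0}]'
$H '[{"gripper":0,"travel":[0,0,-0.003],"twist":0},{"gripper":0,"travel":[0,0,-0.007],"twist":0},{"gripper":0,"travel":[-0.001,0.0174,0],"twist":0.112},{"gripper":0,"travel":[-0.001,0.0174,0],"twist":0.112},{"gripper":0,"travel":[-0.001,0.0174,0],"twist":0.112}]'
$H '[{"gripper":0,"travel":[-0.001,0.0174,0],"twist":0.112},{"gripper":0,"travel":[-0.001,0.0174,0],"twist":0.112},{"gripper":0,"travel":[0,0,0],"twist":0},{"gripper":0,"travel":[0,0,0.006],"twist":0}]'
$H '[{"gripper":0,"travel":[0,0,0.0035],"twist":0},{"gripper":0,"travel":[0,0,0],"twist":0},{"gripper":0,"travel":[0,0,0],"twist":0}]'
python3 look.py s2.png 118
```

```text
time_s: 7.08
ee_pos: [461.9, 31.8, 246.0]
ee_rot: [-180.0, 0.1, -176.7]
force: [-0.6, -0.1, 5.1]
gripper_width: 0.5
time_s: 7.5
ee_pos: [472.1, -14.3, 246.0]
ee_rot: [-179.9, 0.2, -159.8]
force: [0.8, 1.6, 4.2]
gripper_width: 0.4
time_s: 7.75
ee_pos: [473.0, -16.3, 246.0]
ee_rot: [-179.9, 0.1, -159.0]
force: [1.3, 1.3, 5.4]
gripper_width: 0.7
time_s: 8.17
ee_pos: [461.2, 35.7, 255.5]
ee_rot: [-180.0, -0.1, -178.5]
force: [-0.4, -0.4, -0.4]
gripper_width: 0.3
time_s: 8.5
ee_pos: [465.1, 70.6, 250.1]
ee_rot: [180.0, 0.1, 169.2]
force: [0.2, 0.2, 0.1]
gripper_width: 0.7
time_s: 8.75
ee_pos: [464.7, 69.5, 246.0]
ee_rot: [-180.0, -0.0, 169.0]
force: [-1.4, 0.6, 6.3]
gripper_width: 0.6
bottle_a 0.7 93.0 205.0
station_a 0.95 91.0 210.0
```

View pics/s2.png

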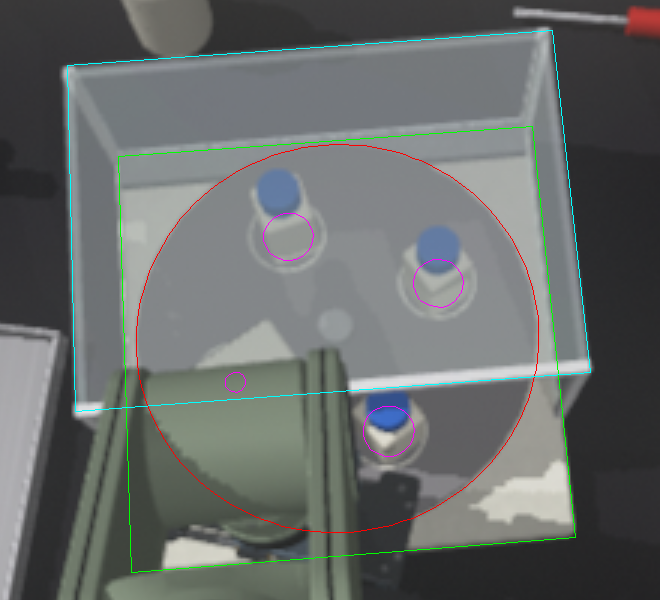

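The overlay shows the disc at 118°, with all three bottles upright on their rings. Two more strokes will bring it to the front.

```bash
H="python3 -m handwheel"
$H '[{"gripper":0,"travel":[0,-0.003,0],"twist":-0.018},{"gripper":0,"travel":[-0.0002,-0.0055,0],"twist":-0.035},{"gripper":0,"travel":[-0.0003,-0.0082,0],"twist":-0.052},{"gripper":0,"travel":[-0.0004,-0.011,0],"twist":-0.07},{"gripper":0,"travel":[-0.0004,-0.011,0],"twist":-0.07}]'
$H '[{"gripper":0,"travel":[-0.0004,-0.011,0],"twist":-0.07},{"gripper":0,"travel":[-0.0004,-0.011,0],"twist":-0.07},{"gripper":0,"travel":[-0.0004,-0.011,0],"twist":-0.07},{"gripper":0,"travel":[-0.0003,-0.0082,0],"twist":-0.052},{"gripper":0,"travel":[-0.0002,-0.0055,0],"twist":-0.035}]'
$H '[{"gripper":0,"travel":[0,-0.003,0],"twist":-0.018},{"gripper":0,"travel":[0,0,0],"twist":0},{"gripper":0,"travel":[0,0,0],"twist":0}]'
$H '[{"gripper":0,"travel":[0,0,-0.003],"twist":0},{"gripper":0,"travel":[0,0,-0.007],"twist":0},{"gripper":0,"travel":[-0.001,0.0174,0],"twist":0.112},{"gripper":0,"travel":[-0.001,0.0174,0],"twist":0.112},{"gripper":0,"travel":[-0.001,0.0174,0],"twist":0.112}]'
$H '[{"gripper":0,"travel":[-0.001,0.0174,0],"twist":0.112},{"gripper":0,"travel":[0,0.008,0],"twist":0.052},{"gripper":0,"travel":[0.002,0,0],"twist":0},{"gripper":0,"travel":[0,0,0.006],"twist":0}]'
$H '[{"gripper":0,"travel":[0,0,0.0037],"twist":0},{"gripper":0,"travel":[0,0,0],"twist":0},{"gripper":0,"travel":[0,0,0],"twist":0}]'
```

```text
time_s: 9.42
ee_pos: [462.6, 30.5, 246.1]
ee_rot: [-180.0, 0.1, -176.7]
force: [1.6, 1.1, 1.9]
gripper_width: 0.5
time_s: 9.83
ee_pos: [472.4, -15.6, 246.1]
ee_rot: [-180.0, 0.1, -159.8]
force: [1.8, 0.6, 2.1]
gripper_width: 0.7
time_s: 10.08
ee_pos: [473.1, -17.0, 246.1]
ee_rot: [-180.0, 0.0, -159.0]
force: [0.7, 0.2, 3.7]
gripper_width: 0.5
time_s: 10.5
ee_pos: [461.7, 35.0, 256.1]
ee_rot: [-180.0, -0.1, -178.5]
force: [-0.3, -0.4, -0.8]
gripper_width: 0.4
time_s: 10.83
ee_pos: [461.5, 60.5, 250.6]
ee_rot: [180.0, 0.1, 172.6]
force: [-0.4, -0.2, -0.6]
gripper_width: 0.6
time_s: 11.08
ee_pos: [461.5, 59.5, 246.1]
ee_rot: [-180.0, -0.1, 172.4]
force: [-0.6, 0.7, 3.3]
gripper_width: 0.2
```

```bash
H="python3 -m handwheel"
$H '[{"gripper":0,"travel":[0,0,0.0004],"twist":0},{"gripper":0,"travel":[0,0,0],"twist":0}]'
python3 look.py s3.png 150
```

```text
time_s: 11.25
ee_pos: [461.5, 59.6, 246.1]
ee_rot: [-180.0, -0.1, 172.4]
force: [-2.3, 0.7, 6.4]
gripper_width: 0.2
bottle_a 0.73 90.0 239.0
station_a 0.72 84.0 241.0
```

View pics/s3.png

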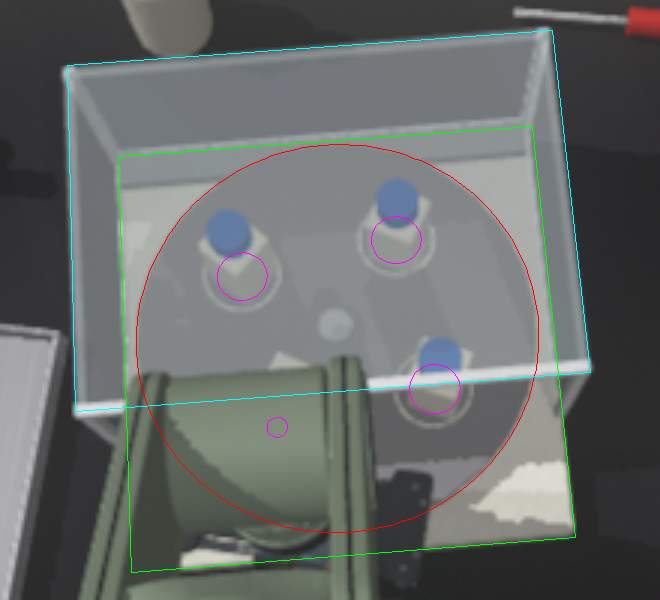

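```bash
H="python3 -m handwheel"
$H '[{"gripper":0,"travel":[0,-0.003,0],"twist":-0.018},{"gripper":0,"travel":[-0.0002,-0.0055,0],"twist":-0.035},{"gripper":0,"travel":[-0.0003,-0.0082,0],"twist":-0.052},{"gripper":0,"travel":[-0.0004,-0.011,0],"twist":-0.07},{"gripper":0,"travel":[-0.0004,-0.011,0],"twist":-0.07}]'
$H '[{"gripper":0,"travel":[-0.0004,-0.011,0],"twist":-0.07},{"gripper":0,"travel":[-0.0004,-0.011,0],"twist":-0.07},{"gripper":0,"travel":[-0.0003,-0.009,0],"twist":-0.06},{"gripper":0,"travel":[-0.0002,-0.0065,0],"twist":-0.042},{"gripper":0,"travel":[-0.0001,-0.004,0],"twist":-0.025}]'
$H '[{"gripper":0,"travel":[0,-0.002,0],"twist":-0.012},{"gripper":0,"travel":[0,0,0],"twist":0},{"gripper":0,"travel":[0,0,0],"twist":0},{"gripper":0,"travel":[0,0,-0.002],"twist":0},{"gripper":0,"travel":[0,0,-0.006],"twist":0}]'
$H '[{"gripper":0,"travel":[0,0,-0.025],"twist":0},{"gripper":0,"travel":[0.01,0,-0.025],"twist":0},{"gripper":0,"travel":[0.03,0,-0.01],"twist":0},{"gripper":100,"travel":[0.03,0,0],"twist":0},{"gripper":100,"travel":[0.03,0,0],"twist":0}]'
$H '[{"gripper":100,"travel":[0.03,0,0],"twist":0},{"gripper":100,"travel":[0.03,0,0],"twist":0},{"gripper":100,"travel":[0.03,0,0],"twist":0}]'
python3 look.py s4.png 180
python3 - <<'E'
from h import *
g=env.grab_frame("side")
for t in("fallen","fallen_center"):
    for r in env.pinpoint("side",t)[:3]: print(t,r["confidence"],r["uv"],at_z(g,r["uv"],75 if "_" in t else 55))
E
```

```text
time_s: 11.92
ee_pos: [461.9, 20.7, 246.1]
ee_rot: [-180.0, 0.1, -173.3]
force: [2.1, 0.7, 2.1]
gripper_width: 0.7
time_s: 12.33
ee_pos: [472.6, -19.8, 246.1]
ee_rot: [-179.9, 0.1, -158.2]
force: [0.5, 0.2, 2.6]
gripper_width: 0.5
time_s: 12.75
ee_pos: [471.6, -20.3, 253.0]
ee_rot: [179.9, -0.2, -157.5]
force: [0.2, -0.6, -0.8]
gripper_width: 0.1
time_s: 13.17
ee_pos: [378.8, -58.7, 314.5]
ee_rot: [-180.0, 0.0, -157.5]
force: [-0.8, -0.7, 0.2]
gripper_width: 10.9
time_s: 13.42
ee_pos: [295.1, -92.9, 313.7]
ee_rot: [180.0, -0.1, -157.5]
force: [-0.3, -0.3, -0.4]
gripper_width: 31.0
fallen 0.95 92.0 182.0
fallen_center 0.57 90.0 178.0
fallen 0.82 [313.3, 176.2] [533.43459018  50.29909831  55.        ]
fallen_center 0.65 [311.7, 175.4] [530.58728182  44.55110765  75.        ]
```

View pics/s4.png

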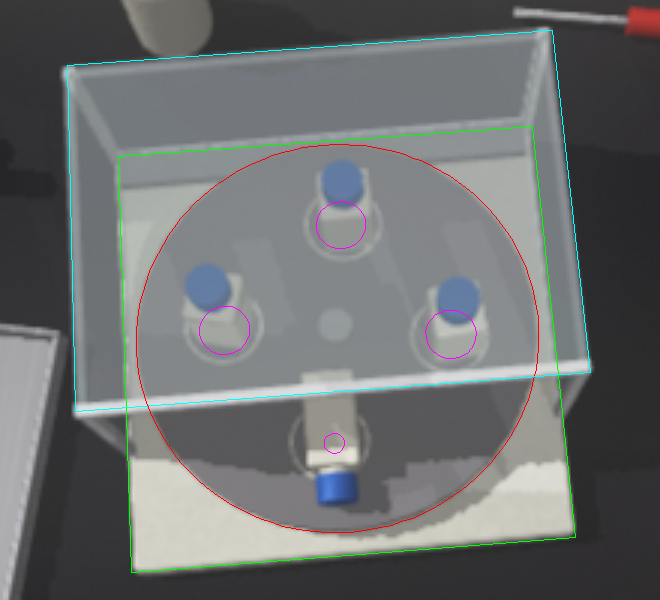

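The picture shows the fallen bottle at the open front, cap towards the robot (body crop px (330,385)–(334,465), cap (337,487)). All the others are upright on their rings. Next I'll measure its axis.

Run:
```python
from h import *
f=env.grab_frame("top")
g=env.grab_frame("side"); save(g,"side4.png")
for c,F in(("top",f),("side",g)):
    hsv=cv2.cvtColor(F["frame"],cv2.COLOR_RGB2HSV); m=cv2.inRange(hsv,(105,150,60),(130,255,255))
    n,l,s,cen=cv2.connectedComponentsWithStats(m)
    for i in range(1,n):
        if s[i][4]>30:
            p=at_z(F,cen[i],80)
            if 380<p[0]<560 and -60<p[1]<150: print(c,s[i],cen[i],p)
h=lambda u,v,z:at_z(f,(180+u/3,60+v/3),z)
print("body far end L,R top",h(303,372,95),h(352,372,95),"near end top",h(307,450,95),h(358,450,95))
```

```text
top [286 218  11  10  96] [290.90625 222.15625] [489.42986477  40.81734302  80.        ]
side [290 170   9  14 116] [293.65517241 176.6637931 ] [491.74447987  36.20628859  80.        ]
body far end L,R top [574.20368328  64.94728366  95.        ] [574.86202795  27.897248    95.        ] near end top [514.27924671  59.83767154  95.        ] [514.95067472  21.77353754  95.        ]
```

```bash
H="python3 -m handwheel"
$H '[{"gripper":100,"travel":[-0.0286,0.0059,0],"twist":0},{"gripper":100,"travel":[-0.0286,0.0059,0],"twist":0},{"gripper":100,"travel":[-0.0286,0.0059,0],"twist":0},{"gripper":100,"travel":[-0.0286,0.0059,0],"twist":0},{"gripper":100,"travel":[-0.0286,0.0059,0],"twist":0}]' 15
$H '[{"gripper":100,"travel":[-0.0286,0.0059,0],"twist":0},{"gripper":100,"travel":[-0.0286,0.0059,0],"twist":0},{"gripper":100,"travel":[-0.0286,0.0059,0],"twist":0},{"gripper":100,"travel":[0,0,0],"twist":0.108},{"gripper":100,"travel":[0,0,0],"twist":0.108}]'
$H '[{"gripper":100,"travel":[0,0,0],"twist":0.108},{"gripper":100,"travel":[0,0,0],"twist":0},{"gripper":100,"travel":[0,0,0],"twist":0}]'
```

```text
time_s: 14.33
ee_pos: [419.4, -9.8, 313.6]
ee_rot: [180.0, -0.0, -157.5]
force: [-0.9, -0.7, 0.2]
gripper_width: 91.1
time_s: 14.75
ee_pos: [492.2, 39.4, 313.1]
ee_rot: [180.0, -0.0, -170.1]
force: [0.1, -1.2, 0.1]
gripper_width: 91.4
time_s: 15.0
ee_pos: [490.7, 38.3, 313.5]
ee_rot: [180.0, -0.0, -175.9]
force: [-0.3, 0.5, -0.1]
gripper_width: 91.1
```

```bash
H="python3 -m handwheel"
$H '[{"gripper":100,"travel":[0.003,0,0.015],"twist":0},{"gripper":100,"travel":[0,0,0.018],"twist":0},{"gripper":100,"travel":[0,0,0.015],"twist":0},{"gripper":100,"travel":[0,0,0.01],"twist":0},{"gripper":100,"travel":[0,0,0.0035],"twist":0}]'
$H '[{"gripper":40,"travel":[0,0,0],"twist":0},{"gripper":40,"travel":[0,0,0],"twist":0},{"gripper":30,"travel":[0,0,0],"twist":0},{"gripper":25,"travel":[0,0,0],"twist":0},{"gripper":25,"travel":[0,0,0],"twist":0}]' 10
$H '[{"gripper":25,"travel":[0,0,0],"twist":0},{"gripper":25,"travel":[0,0,0],"twist":0},{"gripper":25,"travel":[0,0,0],"twist":0},{"gripper":25,"travel":[0,0,0],"twist":0}]'
```

```text
time_s: 15.42
ee_pos: [487.0, 37.8, 250.8]
ee_rot: [180.0, -0.2, -176.0]
force: [-0.5, -0.7, 0.2]
gripper_width: 91.4
time_s: 15.83
ee_pos: [487.6, 37.8, 253.0]
ee_rot: [180.0, 0.1, -176.1]
force: [-0.2, 0.4, 0.6]
gripper_width: 60.9
time_s: 16.17
ee_pos: [487.5, 37.8, 252.4]
ee_rot: [180.0, 0.0, -176.1]
force: [0.3, 0.2, -0.1]
gripper_width: 33.9
```

```bash
H="python3 -m handwheel"
$H '[{"gripper":25,"travel":[0,0,0],"twist":0},{"gripper":25,"travel":[0,0,0],"twist":0},{"gripper":25,"travel":[0.003,0,0],"twist":0},{"gripper":25,"travel":[0.006,0,0],"twist":0},{"gripper":25,"travel":[0.008,0,0],"twist":0}]'
$H '[{"gripper":25,"travel":[0.008,0,0],"twist":0},{"gripper":25,"travel":[0.008,0,0],"twist":0},{"gripper":25,"travel":[0.005,0,0],"twist":0},{"gripper":25,"travel":[0.002,0,0],"twist":0},{"gripper":25,"travel":[0,0,0],"twist":0}]'
$H '[{"gripper":60,"travel":[0,0,0],"twist":0},{"gripper":60,"travel":[0,0,0],"twist":0},{"gripper":60,"travel":[0,0,0],"twist":0},{"gripper":60,"travel":[0,0,0],"twist":0}]'
python3 - <<'E'
from h import *
f=env.grab_frame("side"); cv2.imwrite("pics/p5.png",cv2.cvtColor(cv2.resize(f["frame"][80:280,200:460],None,fx=3,fy=3),cv2.COLOR_RGB2BGR))
E
```

```text
time_s: 16.58
ee_pos: [470.4, 36.6, 252.4]
ee_rot: [180.0, 0.1, -176.1]
force: [1.5, -0.3, 0.5]
gripper_width: 32.1
time_s: 17.0
ee_pos: [446.4, 35.0, 252.4]
ee_rot: [180.0, -0.1, -176.1]
force: [-2.0, -0.4, 3.9]
gripper_width: 31.6
time_s: 17.33
ee_pos: [447.8, 35.1, 252.2]
ee_rot: [180.0, 0.0, -176.1]
force: [-1.3, -0.8, 0.6]
gripper_width: 53.9
```

View pics/p5.png

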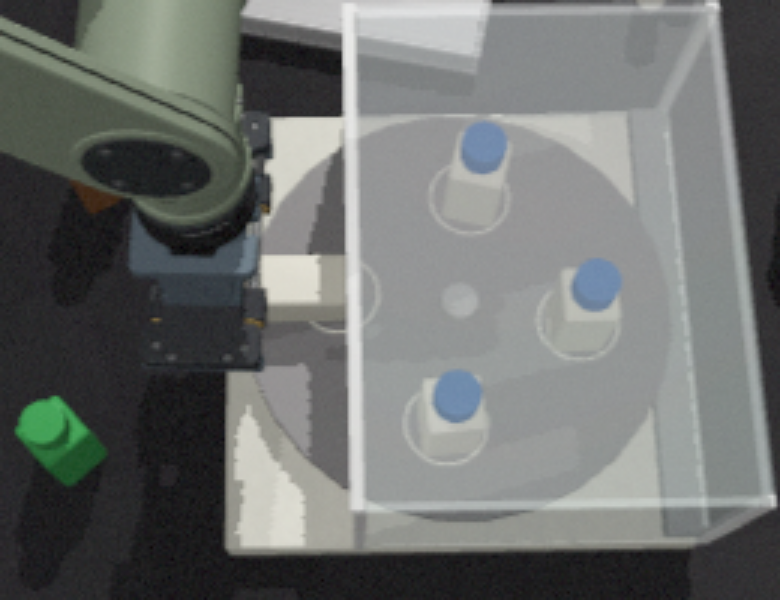

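The bottle has slid out (body crop px 262–345, row 285), and the others are still standing. I'll move the open jaws in to its middle, grip and lift.

```bash
H="python3 -m handwheel"
$H '[{"gripper":75,"travel":[0,0,0],"twist":0},{"gripper":75,"travel":[-0.006,0,0],"twist":0},{"gripper":75,"travel":[-0.012,0,0],"twist":0},{"gripper":75,"travel":[-0.012,0,0],"twist":0},{"gripper":75,"travel":[-0.007,0,0],"twist":0}]' 25
$H '[{"gripper":75,"travel":[0,0,0],"twist":0},{"gripper":40,"travel":[0,0,0],"twist":0},{"gripper":40,"travel":[0,0,0],"twist":0},{"gripper":35,"travel":[0,0,0],"twist":0},{"gripper":35,"travel":[0,0,0],"twist":0}]'
$H '[{"gripper":35,"travel":[0,0,0],"twist":0},{"gripper":35,"travel":[0,0,0],"twist":0},{"gripper":35,"travel":[0,0,0],"twist":0}]'
$H '[{"gripper":35,"travel":[0,0,-0.002],"twist":0},{"gripper":35,"travel":[0,0,-0.004],"twist":0},{"gripper":35,"travel":[0,0,-0.006],"twist":0},{"gripper":35,"travel":[0,0,0],"twist":0}]'
```

```text
time_s: 17.8
ee_pos: [486.1, 37.6, 252.5]
ee_rot: [180.0, 0.1, -176.1]
force: [0.0, -0.2, 0.3]
gripper_width: 68.2
time_s: 18.22
ee_pos: [483.9, 37.5, 252.3]
ee_rot: [180.0, -0.0, -176.1]
force: [0.1, -0.2, -0.1]
gripper_width: 44.7
time_s: 18.47
ee_pos: [484.2, 37.5, 252.3]
ee_rot: [180.0, -0.0, -176.1]
force: [-0.4, 0.1, 0.3]
gripper_width: 40.1
time_s: 18.8
ee_pos: [484.9, 37.6, 265.6]
ee_rot: [180.0, 0.1, -176.1]
force: [0.5, -0.4, -1.4]
gripper_width: 39.9
```

```bash
H="python3 -m handwheel"
$H '[{"gripper":35,"travel":[0.006,0,-0.01],"twist":0},{"gripper":35,"travel":[0.015,0,-0.015],"twist":0},{"gripper":35,"travel":[0.02,0,-0.02],"twist":0},{"gripper":35,"travel":[0.02,0,-0.022],"twist":0},{"gripper":35,"travel":[0.015,0,-0.022],"twist":0}]'
$H '[{"gripper":35,"travel":[0.01,0,-0.022],"twist":-0.04},{"gripper":35,"travel":[0,0,-0.022],"twist":0.06},{"gripper":35,"travel":[0,0,-0.015],"twist":0.08},{"gripper":35,"travel":[0,0,-0.008],"twist":0.1},{"gripper":35,"travel":[0,0,0],"twist":0.06}]'
$H '[{"gripper":35,"travel":[0,0,0],"twist":0},{"gripper":35,"travel":[0,0,0],"twist":0}]'
```

```text
time_s: 19.22
ee_pos: [406.4, 32.2, 354.3]
ee_rot: [180.0, -0.1, -176.1]
force: [0.2, 0.1, -0.3]
gripper_width: 40.1
time_s: 19.63
ee_pos: [398.2, 31.7, 423.1]
ee_rot: [179.9, 0.3, 168.8]
force: [-0.0, -0.8, -1.2]
gripper_width: 40.0
time_s: 19.8
ee_pos: [398.0, 31.7, 420.6]
ee_rot: [180.0, 0.0, 169.1]
force: [0.7, -0.6, -0.4]
gripper_width: 39.7
```

```bash
H="python3 -m handwheel"
$H '[{"gripper":35,"travel":[-0.002,0.015,0],"twist":0},{"gripper":35,"travel":[-0.004,0.0285,0],"twist":0},{"gripper":35,"travel":[-0.0042,0.03,0],"twist":0},{"gripper":35,"travel":[-0.0042,0.03,0],"twist":0},{"gripper":35,"travel":[-0.0042,0.03,0],"twist":0}]'
$H '[{"gripper":35,"travel":[-0.0042,0.03,0],"twist":0},{"gripper":35,"travel":[-0.0042,0.03,0],"twist":0},{"gripper":35,"travel":[-0.0042,0.03,0],"twist":0},{"gripper":35,"travel":[-0.0042,0.03,0],"twist":0},{"gripper":35,"travel":[-0.0042,0.03,0],"twist":0}]'
$H '[{"gripper":35,"travel":[-0.0042,0.03,0],"twist":0},{"gripper":35,"travel":[-0.0042,0.026,0],"twist":0},{"gripper":35,"travel":[-0.001,0.014,0],"twist":0},{"gripper":35,"travel":[0,0,0],"twist":0},{"gripper":35,"travel":[0,0,0],"twist":0}]'
```

```text
time_s: 20.22
ee_pos: [442.3, 160.4, 420.0]
ee_rot: [-180.0, -0.1, 169.1]
force: [0.5, 0.1, -0.1]
gripper_width: 39.7
time_s: 20.63
ee_pos: [491.6, 303.9, 419.7]
ee_rot: [-179.9, -0.1, 169.1]
force: [0.6, -0.0, -0.5]
gripper_width: 40.1
time_s: 21.05
ee_pos: [514.0, 369.7, 419.2]
ee_rot: [-179.9, -0.1, 169.1]
force: [-0.2, -1.0, -1.6]
gripper_width: 40.2
```

```bash
H="python3 -m handwheel"
$H '[{"gripper":35,"travel":[0,0,0.015],"twist":0},{"gripper":35,"travel":[0,0,0.028],"twist":0},{"gripper":35,"travel":[0,0,0.03],"twist":0},{"gripper":35,"travel":[0,0,0.03],"twist":0},{"gripper":35,"travel":[0,0,0.03],"twist":0}]'
$H '[{"gripper":35,"travel":[0,0,0.028],"twist":0},{"gripper":35,"travel":[0,0,0.022],"twist":0},{"gripper":35,"travel":[0,0,0.014],"twist":0},{"gripper":35,"travel":[0,0,0.007],"twist":0},{"gripper":35,"travel":[0,0,0],"twist":0}]'
$H '[{"gripper":35,"travel":[0,0,0.002],"twist":0},{"gripper":35,"travel":[0,0,0.002],"twist":0},{"gripper":35,"travel":[0,0,0.002],"twist":0},{"gripper":35,"travel":[0,0,0],"twist":0},{"gripper":35,"travel":[0,0,0],"twist":0}]'
python3 - <<'E'
from h import *
f=env.grab_frame("side"); g=env.grab_frame("top")
a=f["frame"][0:160,200:440];b=g["frame"][130:290,70:310]
cv2.imwrite("pics/p6.png",cv2.cvtColor(cv2.resize(np.vstack([a,b])[:300],None,fx=2,fy=2,interpolation=cv2.INTER_CUBIC)[:600],cv2.COLOR_RGB2BGR))
E
```

```text
time_s: 21.47
ee_pos: [513.7, 367.8, 286.6]
ee_rot: [-180.0, 0.0, 169.0]
force: [0.3, 0.6, -1.9]
gripper_width: 39.9
time_s: 21.88
ee_pos: [513.6, 368.1, 215.0]
ee_rot: [-179.8, -0.2, 169.0]
force: [0.2, 0.6, -2.6]
gripper_width: 40.4
time_s: 22.3
ee_pos: [514.2, 369.4, 210.9]
ee_rot: [180.0, 0.0, 169.0]
force: [-0.1, 0.0, -0.9]
gripper_width: 40.1
```

View pics/p6.png

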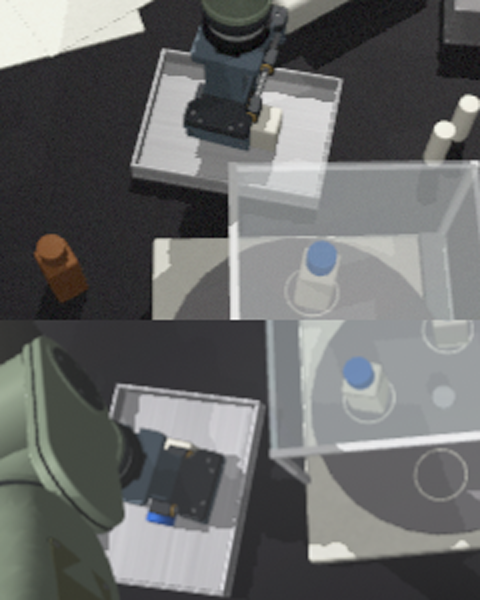

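The bottle hangs level over the middle of the tray. I'll lower it until it touches.

```bash
H="python3 -m handwheel"
$H '[{"gripper":35,"travel":[0,0,0.002],"twist":0},{"gripper":35,"travel":[0,0,0.002],"twist":0},{"gripper":35,"travel":[0,0,0.002],"twist":0},{"gripper":35,"travel":[0,0,0],"twist":0}]'
$H '[{"gripper":35,"travel":[0,0,0.001],"twist":0},{"gripper":35,"travel":[0,0,0.001],"twist":0},{"gripper":35,"travel":[0,0,0],"twist":0}]'
$H '[{"gripper":35,"travel":[0,0,0.001],"twist":0},{"gripper":35,"travel":[0,0,0],"twist":0},{"gripper":35,"travel":[0,0,0],"twist":0}]'
```

```text
time_s: 22.73
ee_pos: [514.0, 369.3, 203.8]
ee_rot: [-180.0, -0.0, 169.0]
force: [-0.6, 0.0, -1.9]
gripper_width: 39.4
time_s: 22.98
ee_pos: [514.2, 369.4, 202.4]
ee_rot: [180.0, 0.0, 169.0]
force: [-0.4, 0.5, -1.3]
gripper_width: 39.7
time_s: 23.23
ee_pos: [514.2, 369.4, 202.3]
ee_rot: [180.0, 0.0, 169.0]
force: [-0.4, -1.9, 5.1]
gripper_width: 40.0
```

The bottle touches the tray floor at TCP z 202.3, as predicted, with 5 N upward. I'll let go, retreat and check.

```bash
H="python3 -m handwheel"
$H '[{"gripper":80,"travel":[0,0,0],"twist":0},{"gripper":80,"travel":[0,0,0],"twist":0},{"gripper":80,"travel":[0,0,0],"twist":0},{"gripper":80,"travel":[0,0,0],"twist":0},{"gripper":80,"travel":[0,0,0],"twist":0}]'
$H '[{"gripper":80,"travel":[0,0,-0.005],"twist":0},{"gripper":80,"travel":[0,0,-0.02],"twist":0},{"gripper":80,"travel":[0,0,-0.035],"twist":0},{"gripper":80,"travel":[0,0,-0.035],"twist":0},{"gripper":80,"travel":[0,0,-0.035],"twist":0}]'
$H '[{"gripper":80,"travel":[0.03,0,-0.02],"twist":0},{"gripper":80,"travel":[0.04,0,0],"twist":0},{"gripper":80,"travel":[0.04,0,0],"twist":0},{"gripper":80,"travel":[0.04,0,0],"twist":0},{"gripper":80,"travel":[0.04,0,0],"twist":0}]'
$H '[{"gripper":80,"travel":[0,0,0],"twist":0},{"gripper":80,"travel":[0,0,0],"twist":0},{"gripper":80,"travel":[0,0,0],"twist":0}]'
python3 - <<'E'
from h import *
f=env.grab_frame("side"); g=env.grab_frame("top")
d=[]
for c,F in(("side",f),("top",g)):
    for t,z in(("fallen_center",25),("beaker",56)):
        for r in env.pinpoint(c,t)[:2]: print(c,t,r["confidence"],at_z(F,r["uv"],z))
a=f["frame"][0:200,200:500];b=g["frame"][80:280,100:400]
cv2.imwrite("pics/p7.png",cv2.cvtColor(cv2.resize(np.vstack([a,b]),None,fx=1.5,fy=1.5,interpolation=cv2.INTER_CUBIC),cv2.COLOR_RGB2BGR))
for i in range(12): h=env.grab_frame("top")
A,B=[cv2.cvtColor(x["frame"],cv2.COLOR_RGB2GRAY)[130:240,210:370] for x in(g,h)]
print("shift over 0.6 s",np.abs(A.astype(int)-B).max(),np.abs(A.astype(int)-B).mean(),cv2.phaseCorrelate(A.astype(np.float32),B.astype(np.float32)))
E
```

```text
time_s: 23.65
ee_pos: [514.2, 369.4, 201.2]
ee_rot: [-180.0, -0.0, 169.0]
force: [-0.3, -0.1, 0.2]
gripper_width: 70.4
time_s: 24.07
ee_pos: [514.0, 369.2, 332.9]
ee_rot: [-180.0, -0.0, 169.0]
force: [0.3, 0.4, 0.0]
gripper_width: 72.9
time_s: 24.48
ee_pos: [325.9, 405.4, 352.0]
ee_rot: [179.9, 0.0, 169.0]
force: [0.2, 1.1, -0.3]
gripper_width: 73.1
time_s: 24.73
ee_pos: [327.9, 405.8, 351.9]
ee_rot: [179.9, 0.1, 169.0]
force: [0.3, 0.3, 0.9]
gripper_width: 73.0
side fallen_center 0.76 [523.12411308 371.95845447  25.        ]
side beaker 0.76 [ 567.23424208 -368.77093713   56.        ]
top fallen_center 0.85 [513.79360084 370.8914834   25.        ]
top beaker 0.91 [ 567.76983552 -370.48967749   56.        ]
top beaker 0.68 [503.69904468 347.6808811   56.        ]
shift over 0.6 s 2 0.2892613636363636 ((0.0006994109276519112, 0.01091839792184146), 0.9981620734433333)
```

View pics/p7.png

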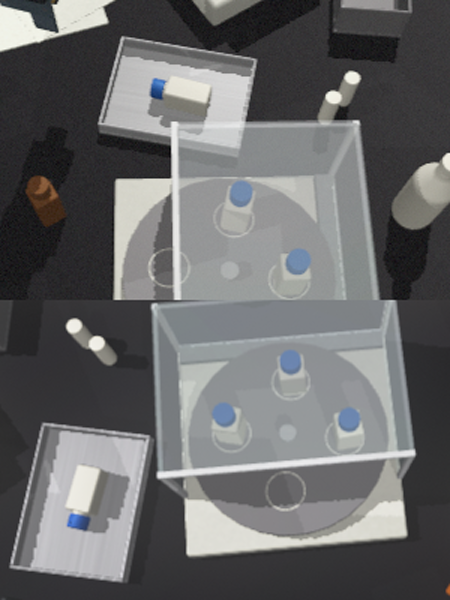

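The bottle lies flat in the middle of the tray (crop px 180,93 and 84,490). The three others stand on their rings, the disc shows no motion, and the arm is clear.

```bash
python3 -c "
from workcell import env
print(env.job_done())"
```

```text
the job is handed in; nothing more can be done
None
```

The fallen bottle now lies on its side near the middle of the tray, and I handed the job in at about 25 s on the robot clock. The hand-in call gives no verdict, so the evidence is my own checks.

**How it was done:**
- I turned the disc about 130° counter-clockwise with four light fingertip strokes on the front rim, mostly 2–7 N and 12 N at most while setting down.
- At the front, the gripper's body could not reach the bottle's middle without hitting the shield roof. I gripped the cap, slid the bottle about 40 mm outward on the disc, then gripped it again at its middle.
- I lifted it, carried it to the tray and lowered it until the wrist force showed contact (5 N at TCP height 202.3 mm, as predicted). Only then did I let go.

**Last checks:**
- **Fallen bottle:** its middle is at about (514–523, 371) mm, against the tray centre at about (513, 370) mm. The two cameras disagree by about 9 mm in x, well inside the tolerance.
- **Standing bottles:** all three are upright on their rings in both pictures.
- **Disc:** there was no measurable motion over 0.6 s.
- **Beaker:** it reads (567, -370) mm against about (559, -372) mm at the start. That 8 mm is probably detector scatter, as the arm never went near the beaker; the limit is 30 mm.
- **Arm:** it is clear of everything.

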